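Hang the drilling template on the jig's twin pins

ROBOT

A 7-joint arm with a two-finger parallel gripper is mounted at the origin on a cart in front of the work surface, level with it; the furniture and walls round the work are solid. World frame = base frame: x ahead of the robot, y to its left, z up, the work surface at z = 0. Lengths are in m, angles in rad, forces in N, time in s.
With the tool pointing down it reaches from about 0.4 to 0.9 m from the base axis. Payload 5.5 kg.
Tool frame: the origin (TCP) lies midway between the tips of the shut fingers; the grasp point (between the pads) lies 19 mm behind it; z points along the fingers, x is the direction in which the jaws open and shut, and the axes are right-handed (so a half turn about z gives the same grasp; the last joint's range is limited). The gripper opens to 85 mm and grips with 20 to 120 N. Pads are 22 mm wide; open, the fingers measure 114 mm over their backs; the gripper's body (76 mm by 85 mm) begins 54 mm behind the grasp point. The pads swing forward as they close: fully open they stand 13 mm farther back than shut.
Start: joints at [1.554, 0.501, -0.427, 1.55, 0.221, 1.138, -0.21], TCP at [0.18, -0.625, 0.231] pointing down, gripper open.
Joint ranges: [-2.88, 2.88], [-0.31, 2.03], [-1.54, 1.56], [0.2, 2.42], [-1.41, 4.55], [0.19, 2.02], [-2.57, 2.57]. Speed limits (rad/s): [2.57, 2.57, 3.14, 3.14, 3.14, 3.14, 3.14].

INTERFACE

Orientations are given as a rotation vector (axis times angle).
In Python, from plant import bot gives the robot as it stands.
- The arm moves only by the tool send_rows, never from a script. Its argument "targets" is a list of rows, each a list of 3 entries, a list of its own where there are three numbers: the shift along the tool's x, y, z in m, then the turn, a rotation vector about the tool's x, y, z in degrees, then the gripper's target within -1 to 1 (shut at 1, half-way at 0, fully open at -1). In form: [[[x, y, z], [wx, wy, wz], claw], ...]. A call has 1 to 8 rows; each row is the pose to reach, as a shift and turn from the pose commanded when the call began, along the tool's axes at that moment; what a row does not reach only later rows make up. A row lasts 1/10 s, in which the tool goes at most 50 mm and 8.59 degrees, less where a joint would pass 70% of its speed; a pose out of reach is approached as far as the arm can. A call with a gripper value outside its range is refused whole. The fingers move at their own pace and stop on an object; "force" is the grip in N (left out, the last holds). Time passes only in rows, so rows that repeat a pose let the fingers close. It gives the time, the measured TCP pose, the force and the opening at its end, in the units of the state.
- bot.observe(): the state, without advancing time (a new reading comes with each control period).
- bot.camera(name): name is "scene" or "side" or "wrist"; returns a dict with "image" (420x560x3 uint8, blue, green, red), "range_z" (420x560 float32, m along the optical axis (not along the pixel's ray), 0 where there is no reading), "fovy" (degrees; the focal length in pixels is half the picture's height over the tangent of half this angle, whatever the lens; pixels are square), "cx", "cy" (the principal point, pixels), "k1" (the pictures are not rectified: a ray, as slopes to the right and down, at radius r is drawn at 1 + k1 r^2 times it, then the intrinsics apply), "R" (3x3) and "t" (3): a world point X has camera coordinates R X + t; the wrist camera has in their place "mount" (4x4, takes a point from camera to tool coordinates, whose origin is the TCP and whose axes are the tool frame's). Camera axes: x right, y down, z forward; pixel columns grow to the right and rows downward; lengths in m; the calibration is good to about 2 mm. A picture is of the moment at which its call begins: read the wrist's pose just before it.
- bot.close_job(): hands the job in, once; it reports no verdict.
Trained networks look in the newest picture that a camera, given by its name, has taken for a name from the list of things; names that differ only in an ending like _2 or _b are one class to them, and where a whole thing is asked for, a point or a joint stands for the part that bears it (a point fixed in the world has none). Each returns a list of dicts, best first, with "confidence" (0 to 1); they miss things now and then, are a little off and sometimes report something else, mostly with a low value. They report only what shows in the picture. A call takes as long as a camera call. They do not tell look-alikes from the thing itself.
- bot.masks_of(name, camera): "region" (420x560 bool, what is visible of it) and "extent" ([left, top, right, bottom] in pixels, round what is visible of it).
The state is a dict: "time": time; "joints": joint angles; "joint_vel": joint speeds; "joint_efforts": joint torques, N m; "tool_pos": TCP position; "orientation": TCP orientation; "force": force on the tool from outside, world axes, zero at the start; "torque": the same for the moment, N m; "finger_gap": opening from 0.0 (shut) to 1.0 (fully open).
Only numpy, scipy, OpenCV 4.12 (cv2) and the standard library are available. Lean on these libraries where they do the work, as an engineer would, in place of code of your own. Each camera call takes 0.05 s, during which the arm holds its last target.

TASK

Pick up the long drilling template (the longer plywood plate, with the red grip) and set it down over the drilling jig's two upright pins, one pin through each of its two large holes, so that it lies flat and fully home on the collars at the foot of both pins; then let go. Either way round will do. Leave the short template with the black grip where it lies.

Things in the scene. Friction and masses are not known exactly. Their poses are not given: they have to be found in the camera images.
- long_template_grip (a point): Centre of the long template's red grip, 34 mm above the plate's underside, 22 mm above its top. Loose plywood plate 80 (x) x 200 (y) x 12 mm, flat on the bench, under 0.32 kg; two 24 mm through holes, ringed red, at y = +70 and -70 mm, x = 0. Grip: block on the plate's middle, 22 wide (x), 70 long (y), 44 tall; pinch its width from above. x across, y along the plate, z up.
- short_template_grip (a point): Centre of the short template's black grip; it does not fit and is to be left alone. Loose plywood plate 80 (x) x 140 (y) x 12 mm, two 24 mm holes 84 mm apart, ringed black. Grip 22 wide (x), 50 long (y), 44 mm tall. Point and axes as for the long template.
- jig: Fixed dark board 100 (x) x 240 (y) x 18 mm; origin at its underside's centre, on the bench, z up. Two steel pins at y = +70 and -70, x = 0, on 34 mm wide collars with tops 38 mm above the bench; pin 16 mm thick for 15 mm, then tapering to a 6 mm nose, tip 78 mm up. Wood to be drilled lies between, top 37 mm up. Template home: underside 38 mm, grip centre 72 mm above the bench.
Things that resemble listed ones, but are neither listed nor needed, are in the scene too. Leave any yellow look-alike of the part that bears long_template_grip alone.

How it is judged:
At the end, for the whole second after the job is handed in: The long template lies flat (within 3 degrees), a pin through each hole: grip centre within 12 mm of the jig's centre from above and within 5 mm of 72 mm high, along the line of the pins within 10 degrees, either way round; the short template is within 30 mm of its start (horizontal distance between long_template_grip and jig below 0.012 m and z of long_template_grip in the frame of jig between 0.067 and 0.077 m and angle between the y axis of long_template_grip and the y axis of jig, either way round below 0.175 rad and angle between long_template_grip's own z axis and vertical below 0.06 rad and distance of short_template_grip from where it was at the start of the episode below 0.03 m); the robot touches nothing.
It fails at once if the short template is moved by more than 30 mm (distance of short_template_grip from where it was at the start of the episode above 0.03 m).
It also fails if it takes over 43 s, if anything falls off the work surface, if the arm or the gripper's body presses on something with over 40 N, if the wrist force passes 120 N, or if a joint passes its speed limit or range.

## Working session

There is one attempt and no reset: what is moved stays moved. The work goes in short steps, Python scripts to look and compute and a tool call to move; the robot and the scene stay as the last step left them, time stands still between calls to the robot, and variables do not carry over. Pictures are saved under pics/ and viewed, and the job is handed in when it is done.

Besides the shell and the picture viewer there is one more tool, called after "Request:" by a JSON object that holds its "method" and its "body", one argument or row to a line. send_rows: Moves the arm, as the interface text tells. Its arguments: {"type":"object","properties":{"targets":{"type":"array","items":{"type":"array"}},"force":{"type":"number"}},"required":["targets"]}

```bash
mkdir -p pics; ls; python3 - <<'E'
from plant import bot
import cv2,pickle
s=bot.observe();print(s['time'],s['tool_pos'],s['orientation'],s['finger_gap'],s['force'])
d={}
for n in ("scene","side"):
    c=bot.camera(n);d[n]=c;cv2.imwrite(f'pics/{n}0.png',c['image']);print(n,c['fovy'],c['cx'],c['cy'],c['k1'],c['R'],c['t'])
    for k in ("long_template_grip","short_template_grip","jig"):
        for m in bot.masks_of(k,n): print(k,m['confidence'],m['extent'],m['region'].sum())
pickle.dump(d,open('d0.pkl','wb'))
E
```

```text
pics
0.0 [ 0.17928465 -0.62405048  0.23025793] [-2.50862255e+00  1.88911059e+00  2.42542945e-03] 0.9985577379880178 [ 0.42706313 -0.49958633  1.02317949]
scene 44.48316430794942 286.6719230095637 213.98485060090434 -0.09717943420693374 [[-0.67878044 -0.73420582 -0.01410406]
 [-0.49387114  0.47063423 -0.73115984]
 [ 0.54345967 -0.48933141 -0.68206038]] [0.42757555 0.3299138  1.1284112 ]
long_template_grip 0.93 [109.3, 253.5, 193.6, 302.8] 2154
long_template_grip 0.91 [198.9, 268.8, 265.5, 336.9] 2265
short_template_grip 0.94 [370.4, 174.9, 410.8, 210.2] 902
jig 0.81 [264.9, 201.6, 354.1, 260.9] 2570
side 44.59468330832829 284.3978521976066 209.1999407249624 -0.04318962784911152 [[ 0.99712002 -0.07582152 -0.00166283]
 [-0.04813688 -0.61579529 -0.78643436]
 [ 0.05860468  0.78424949 -0.61767162]] [-0.59192652  0.09186994  1.34344116]
long_template_grip 0.98 [293.9, 135.2, 325.7, 170.9] 867
long_template_grip 0.84 [223.6, 152.4, 274.0, 192.6] 1050
short_template_grip 0.86 [233.4, 294.7, 284.4, 356.1] 1881
jig 0.88 [246.2, 203.5, 289.2, 271.2] 2441
```

```bash
python3 - <<'E'
import cv2,pickle
d=pickle.load(open('d0.pkl','rb'))
cv2.imwrite('pics/a.png',cv2.resize(d['scene']['image'][140:360,80:440],None,fx=2.2,fy=2.2,interpolation=2))
cv2.imwrite('pics/b.png',cv2.resize(d['side']['image'][110:370,170:430],None,fx=2.2,fy=2.2,interpolation=2))
E
```

```text
(no output)
```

View pics/a.png

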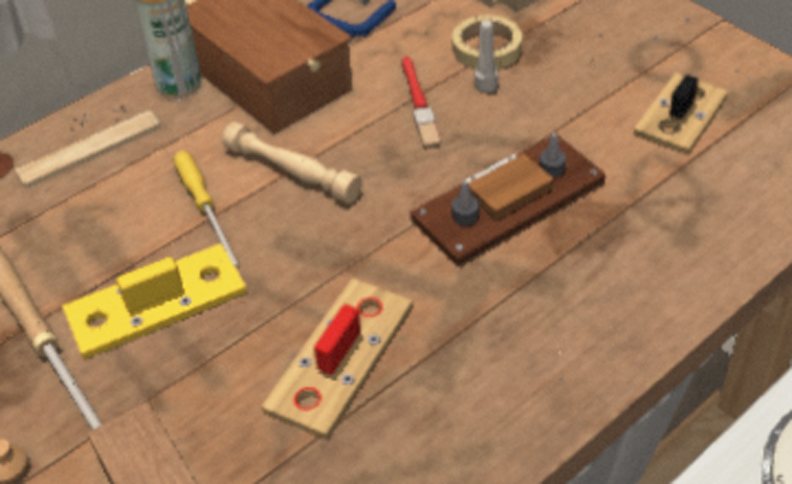

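View pics/b.png

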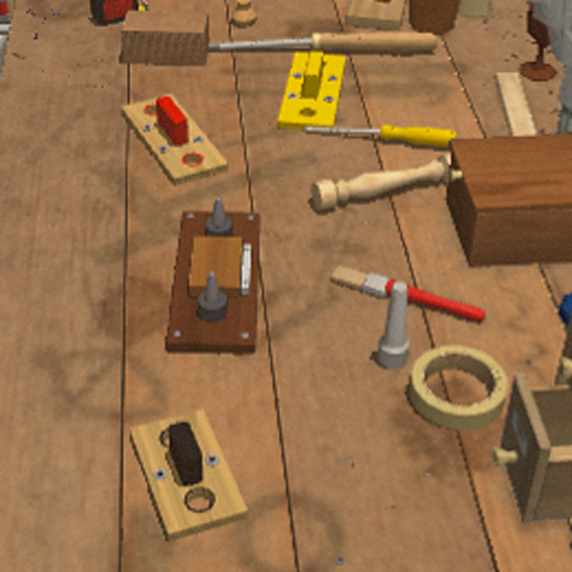

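View pics/side0.png

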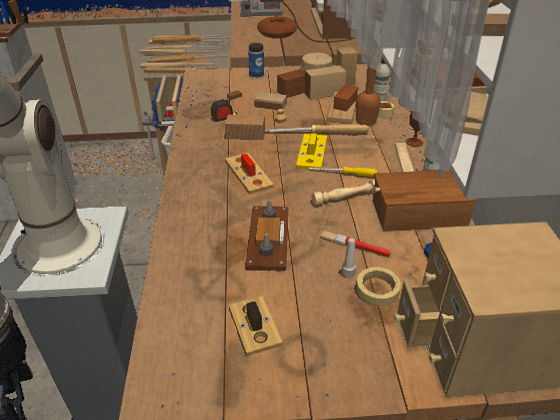

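View pics/scene0.png

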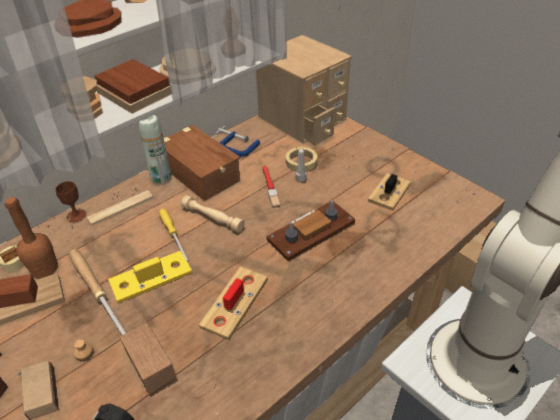

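The candidates are the natural plywood plate with a red grip (scene 233,293; side 248,163) and the yellow look-alike (scene 151,270; side 312,150). The enlarged crop shows the first has a red grip and red-ringed holes, so that is the one I'm after. The short template with the black grip is at scene (390,190) and the jig is at scene (311,231).

```bash
cat > h.py <<'E'
import numpy as np,cv2
def K(c):
    f=210/np.tan(np.radians(c['fovy'])/2)
    return np.array([[f,0,c['cx']],[0,f,c['cy']],[0,0,1.]]),np.array([c['k1'],0,0,0.])
def cloud(c,T=None):
    """HxWx3 world points; T=4x4 cam->world for wrist"""
    k,D=K(c);h,w=c['range_z'].shape
    u,v=np.meshgrid(np.arange(w,dtype=float),np.arange(h,dtype=float))
    n=cv2.undistortPoints(np.stack([u.ravel(),v.ravel()],1)[:,None],k,D)[:,0].reshape(h,w,2)
    z=c['range_z'].astype(float);P=np.dstack([n[...,0]*z,n[...,1]*z,z])
    if T is None: W=(P-c['t'])@c['R']
    else: W=P@T[:3,:3].T+T[:3,3]
    W[z<=0]=np.nan
    return W
def proj(c,X,T=None):
    k,D=K(c)
    if T is None:R,t=np.array(c['R']),np.array(c['t'])
    else: R=T[:3,:3].T;t=-R@T[:3,3]
    return cv2.projectPoints(np.asarray(X,float).reshape(-1,1,3),cv2.Rodrigues(R)[0],t,k,D)[0][:,0]
def rect(P):
    (cx,cy),(a,b),ang=cv2.minAreaRect(P[:,:2].astype(np.float32)*1000)
    if a>b: ang+=0; L,Wd=a,b
    else: ang+=90; L,Wd=b,a
    return np.array([cx,cy]).round(1),round(L,1),round(Wd,1),round((ang+90)%180-90,1)
E
python3 - <<'E'
from h import *;import pickle
d=pickle.load(open('d0.pkl','rb'))
boxes={'scene':{'long':(198,265,268,338),'jig':(262,195,358,262),'short':(366,170,414,214)},'side':{'long':(220,148,278,196),'jig':(242,198,293,274),'short':(228,290,288,358)}}
for n,c in d.items():
    W=cloud(c);hsv=cv2.cvtColor(c['image'],cv2.COLOR_BGR2HSV)
    for k,(l,t,r,b) in boxes[n].items():
        P=W[t:b,l:r].reshape(-1,3);H=hsv[t:b,l:r].reshape(-1,3)
        z=P[:,2]
        print(n,k,'bench z',np.nanpercentile(z,[5,25,50,75,95]).round(4))
        for lo,hi in ((.008,.0145),(.014,.023),(.03,.042),(.046,.085)):
            m=(z>lo)&(z<hi)
            if m.sum()>15: print('  ',lo,m.sum(),rect(P[m]),np.median(P[m],0).round(4))
        m=((H[:,0]<8)|(H[:,0]>172))&(H[:,1]>190)&(H[:,2]>90)&(z>.03)
        if k=='long': print('  red',m.sum(),rect(P[m]),np.nanmax(P[m],0))
E
```

```text
scene long bench z [-0.0022  0.0004  0.0032  0.0127  0.0458]
   0.008 1361 (array([498.1, 286.4]), 207.7, 100.5, -67.7) [0.4935 0.3193 0.0121]
   0.014 488 (array([503.6, 292.9]), 202.1, 81.0, -68.3) [0.4969 0.28   0.0152]
   0.03 72 (array([494.9, 290.9]), 70.1, 18.6, -82.8) [0.4922 0.304  0.0358]
   0.046 254 (array([504.5, 291.3]), 73.6, 23.1, -68.4) [0.5016 0.2943 0.0556]
  red 292 (array([501.2, 292.3]), 70.3, 19.4, -65.8) [0.52261888 0.32683439 0.06130627]
scene jig bench z [-0.0015  0.0012  0.0038  0.0197  0.0397]
   0.008 237 (array([614.9, -21.5]), 251.2, 245.0, -7.6) [ 0.5171 -0.0153  0.0117]
   0.014 1217 (array([615.1, -25.6]), 242.6, 235.5, 84.1) [0.5282 0.0256 0.0193]
   0.03 742 (array([555. , -19.5]), 174.3, 75.5, 85.9) [ 0.5493 -0.0163  0.0381]
   0.046 95 (array([549.8, -16.9]), 155.2, 15.5, 83.6) [0.5514 0.0467 0.0605]
scene short bench z [-0.003  -0.      0.003   0.0118  0.0438]
   0.008 505 (array([ 505.8, -306. ]), 186.7, 119.4, -53.4) [ 0.4966 -0.2895  0.0118]
   0.014 145 (array([ 502.5, -304.7]), 143.0, 80.1, -73.5) [ 0.4939 -0.3013  0.0153]
   0.03 33 (array
[... 695 characters left out ...]
, -23.1]), 242.5, 100.1, 84.0) [ 0.5346 -0.1234  0.0133]
   0.014 1267 (array([548.5, -21.8]), 243.9, 99.6, 84.0) [ 0.5384 -0.0735  0.0172]
   0.03 705 (array([553.2, -22.9]), 177.2, 70.0, 85.8) [ 0.5499 -0.0241  0.0358]
   0.046 101 (array([547. , -24.6]), 152.5, 15.2, 84.7) [ 0.546  -0.0888  0.0597]
side short bench z [-0.0027 -0.0004  0.0024  0.0122  0.0442]
   0.008 1324 (array([ 504.1, -309.4]), 143.4, 81.4, -74.5) [ 0.5031 -0.3244  0.0119]
   0.014 232 (array([ 504.2, -312.4]), 136.4, 79.9, -74.4) [ 0.5021 -0.3293  0.015 ]
   0.03 49 (array([ 497.7, -318.2]), 46.0, 18.1, -47.8) [ 0.5035 -0.3315  0.0361]
   0.046 195 (array([ 504.2, -310.9]), 50.5, 22.4, -74.2) [ 0.5042 -0.314   0.054 ]
```

```bash
cat > mv.py <<'E'
import sys
from plant import bot
from h import *
from scipy.spatial.transform import Rotation as Ro
def tgt(x,y,z,az): # tool down, tool x at azimuth az deg
    a=np.radians(az);X=[np.cos(a),np.sin(a),0];Z=[0,0,-1];return np.array([x,y,z]),Ro.from_matrix(np.stack([X,np.cross(Z,X),Z],1))
if __name__=='__main__':
    s=bot.observe();R=Ro.from_rotvec(s['orientation'])
    m=R.as_matrix();print('t',s['time'],'tcp',s['tool_pos'].round(4),'az',np.degrees(np.arctan2(m[1,0],m[0,0])).round(2),'zt',m[:,2].round(4),'q',np.round(s['joints'],2),'F',np.round(s['force'],1),'gap',round(s['finger_gap'],3))
    for a in sys.argv[1:]:
        p,Q=tgt(*map(float,a.split(',')))
        print(a,'->',(R.inv().apply(p-s['tool_pos'])).round(4),np.degrees((R.inv()*Q).as_rotvec()).round(2))
E
python3 mv.py 0.30,-0.50,.28,-55 0.45,-.32,.28,-35 .5,-.2,.28,-20 .52,-.03,.28,-5.9
```

```text
t 0.4 tcp [ 0.1795 -0.6246  0.2312] az -73.96 zt [-0.e+00  3.e-04 -1.e+00] q [ 1.55  0.5  -0.43  1.55  0.22  1.14 -0.21] F [ 0.1  0.7 -0.1] gap 0.999
0.30,-0.50,.28,-55 -> [-0.0865 -0.1502 -0.0488] [-1.000e-02  1.000e-02 -1.896e+01]
0.45,-.32,.28,-35 -> [-0.2181 -0.3441 -0.0488] [-1.000e-02  1.000e-02 -3.896e+01]
.5,-.2,.28,-20 -> [-0.3196 -0.4253 -0.0487] [-1.000e-02  1.000e-02 -5.396e+01]
.52,-.03,.28,-5.9 -> [-0.4775 -0.4915 -0.0487] [-1.000e-02  1.000e-02 -6.806e+01]
```

Request:
{"method": "send_rows", "body": {
  "targets": [
    [[-0.02,-0.04,-0.02],[0,0,-5],-1],
    [[-0.045,-0.08,-0.035],[0,0,-10],-1],
    [[-0.07,-0.12,-0.049],[0,0,-15],-1],
    [[-0.095,-0.16,-0.049],[0,0,-20],-1],
    [[-0.12,-0.2,-0.049],[0,0,-25],-1],
    [[-0.145,-0.24,-0.049],[0,0,-30],-1],
    [[-0.175,-0.275,-0.049],[0,0,-35],-1],
    [[-0.205,-0.31,-0.049],[0,0,-39],-1]
  ]
}}

```text
time: 1.2
tool_pos: [0.4219, -0.3404, 0.2806]
orientation: [2.998, -0.939, 0.001]
force: [1.3, -0.1, 0.3]
finger_gap: 1.002
```

```bash
python3 mv.py .5,-.2,.28,-20 .52,-.03,.28,-5.9
```

```text
t 1.2 tcp [ 0.4219 -0.3404  0.2806] az -34.77 zt [ 5.e-04 -6.e-04 -1.e+00] q [ 1.23  0.3  -0.73  1.76  0.22  1.16 -0.17] F [ 1.3 -0.1  0.3] gap 1.002
.5,-.2,.28,-20 -> [-0.0159 -0.1599  0.0005] [  0.02  -0.04 -14.77]
.52,-.03,.28,-5.9 -> [-0.0964 -0.311   0.0004] [ 2.000e-02 -4.000e-02 -2.887e+01]
```

Request:
{"method": "send_rows", "body": {
  "targets": [
    [[-0.005,-0.04,0],[0,0,-4],-1],
    [[-0.01,-0.08,0],[0,0,-8],-1],
    [[-0.013,-0.12,0],[0,0,-12],-1],
    [[-0.016,-0.16,0],[0,0,-15],-1],
    [[-0.04,-0.2,0],[0,0,-19],-1],
    [[-0.06,-0.24,0],[0,0,-23],-1],
    [[-0.08,-0.28,0],[0,0,-26],-1],
    [[-0.096,-0.311,0],[0,0,-29],-1]
  ]
}}

```text
time: 2.0
tool_pos: [0.5205, -0.0291, 0.2808]
orientation: [-3.138, 0.157, -0.002]
force: [0.4, 0.2, 0.3]
finger_gap: 1.001
```

```bash
python3 mv.py; cat > wl.py <<'E'
import sys,pickle
from plant import bot
from h import *
from scipy.spatial.transform import Rotation as Ro
def wrist():
    s=bot.observe();c=bot.camera('wrist')
    T=np.eye(4);T[:3,:3]=Ro.from_rotvec(s['orientation']).as_matrix();T[:3,3]=s['tool_pos']
    return s,c,T@np.array(c['mount'])
if __name__=='__main__':
    s,c,T=wrist();n=sys.argv[1]
    pickle.dump((s,c,T),open(n+'.pkl','wb'));cv2.imwrite(f'pics/{n}.png',c['image']);print('cam at',T[:3,3].round(3),'fwd',T[:3,2].round(3),c['k1'])
E
python3 wl.py w1
```

```text
t 2.0 tcp [ 0.5205 -0.0291  0.2808] az -5.72 zt [ 1.e-03  1.e-04 -1.e+00] q [ 0.8   0.31 -0.96  1.8   0.28  1.17 -0.34] F [0.4 0.2 0.3] gap 1.001
cam at [0.528 0.045 0.423] fwd [-0.029 -0.289 -0.957] 0.000528494843260624
```

View pics/w1.png

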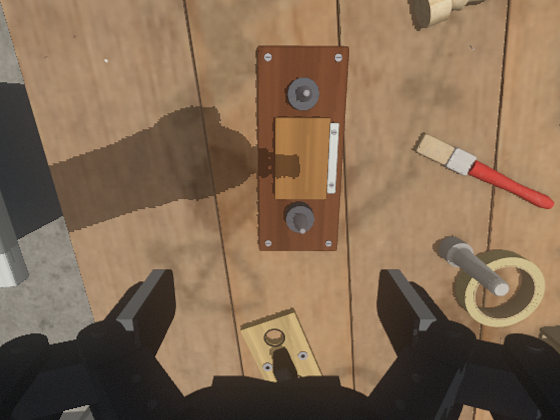

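```bash
python3 - <<'E'
from h import *;import pickle
s,c,T=pickle.load(open('w1.pkl','rb'))
W=cloud(c,T);P=W[36:262,245:362].reshape(-1,3);z=P[:,2]
print(np.nanpercentile(z,[2,10,50,90]).round(4), np.nanmedian(W[60:200,370:410,2]))
for lo,hi in((.012,.024),(.045,.09),(.03,.042)):
    m=(z>lo)&(z<hi)
    print(lo,m.sum(),rect(P[m]))
    if lo>.04:
        for y in(1,-1):
            q=P[m&((P[:,1]>-.02)==(y>0))];print(len(q),q.mean(0).round(4),cv2.minEnclosingCircle(q[q[:,2]<.055][:,:2].astype(np.float32)))
E
```

```text
[-0.002  -0.001   0.0173  0.0369] -0.0004995750810330435
0.012 10987 (array([550. , -16.6]), 239.4, 100.2, 84.0)
0.045 396 (array([549.9, -15. ]), 151.2, 15.5, 84.0)
202 [0.556  0.0524 0.0643] ((0.5571645498275757, 0.05251389741897583), 0.007986306212842464)
194 [ 0.5422 -0.083   0.0617] ((0.5423104763031006, -0.08603605628013611), 0.007995696738362312)
0.03 5582 (array([555.2, -17.2]), 171.7, 69.9, 83.4)
```

```bash
python3 mv.py .50,.28,.28,21.8
```

```text
t 2.05 tcp [ 0.5209 -0.0224  0.2814] az -5.18 zt [ 0.0025  0.0036 -1.    ] q [ 0.79  0.31 -0.96  1.8   0.28  1.17 -0.35] F [-0.1  5.1  1.1] gap 1.002
.50,.28,.28,21.8 -> [-0.0481 -0.2993  0.0024] [ -0.18  -0.17 -26.98]
```

Request:
{"method": "send_rows", "body": {
  "targets": [
    [[-0.005,-0.04,0],[0,0,-4],-1],
    [[-0.012,-0.08,0],[0,0,-8],-1],
    [[-0.018,-0.12,0],[0,0,-12],-1],
    [[-0.024,-0.16,0],[0,0,-16],-1],
    [[-0.03,-0.2,0],[0,0,-20],-1],
    [[-0.037,-0.24,0],[0,0,-24],-1],
    [[-0.048,-0.285,0],[0,0,-27],-1],
    [[-0.048,-0.295,0],[0,0,-27],-1]
  ]
}}

```text
time: 2.85
tool_pos: [0.5007, 0.2725, 0.2811]
orientation: [-3.082, -0.587, -0.001]
force: [-0.5, 0.5, 0.6]
finger_gap: 0.999
```

Request:
{"method": "send_rows", "body": {
  "targets": [
    [[0,0,0],[0,0,0],-1],
    [[0,0,0],[0,0,0],-1],
    [[0,0,0],[0,0,0],-1]
  ]
}}

```text
time: 3.15
tool_pos: [0.5042, 0.2639, 0.28]
orientation: [3.088, 0.568, -0.0]
force: [-0.4, -0.8, -1.3]
finger_gap: 1.0
```

```bash
python3 wl.py w2; python3 - <<'E'
from h import *;import pickle
s,c,T=pickle.load(open('w2.pkl','rb'))
W=cloud(c,T);z=W[...,2]
hsv=cv2.cvtColor(c['image'],cv2.COLOR_BGR2HSV)
m=((hsv[...,0]<8)|(hsv[...,0]>172))&(hsv[...,1]>150)&(z>.03)&(z<.08)
n,l,st,ce=cv2.connectedComponentsWithStats(m.astype(np.uint8));i=1+st[1:,4].argmax();print(st[i])
g=W[l==i];g=g[g[:,2]>.05];print('grip',rect(g),np.median(g[:,2]))
x,y=np.median(g[:,0]),np.median(g[:,1])
m=(z>.007)&(z<.018)&(np.hypot(W[...,0]-x,W[...,1]-y)<.115)
n,l,st,ce=cv2.connectedComponentsWithStats(m.astype(np.uint8));i=1+st[1:,4].argmax()
print('plate',st[i],rect(W[l==i]))
E
python3 mv.py .502,.29,.1,21.8
```

```text
cam at [0.478 0.334 0.422] fwd [ 0.103 -0.273 -0.956] 0.000528494843260624
[ 276  115   21   67 1260]
grip (array([504.3, 293.6]), 68.8, 21.0, -69.1) 0.055193351819139314
plate [ 248   52   73  174 9809] (array([504.1, 293.6]), 200.3, 80.1, -68.3)
t 3.2 tcp [0.5042 0.2639 0.2801] az 20.83 zt [ 1.0e-04 -1.3e-03 -1.0e+00] q [ 0.26  0.47 -1.06  1.69  0.43  1.24 -0.53] F [-0.3 -0.4 -0.6] gap 0.998
.502,.29,.1,21.8 -> [ 0.0072 -0.0254  0.1801] [ 0.07  0.02 -0.97]
```

View pics/w2.png

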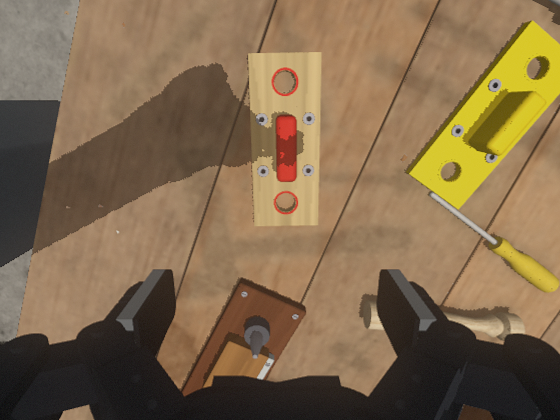

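The wrist view shows the plywood plate at (248–321, 52–226), its red grip at (286,149) and red-ringed holes at (285,82) and (286,202). The yellow look-alike at (490,115) is clear of it.

```bash
python3 mv.py .5041,.2936,.1,21.7 .5041,.2936,.019,21.7
```

```text
t 3.2 tcp [0.5042 0.2639 0.2801] az 20.83 zt [ 1.0e-04 -1.3e-03 -1.0e+00] q [ 0.26  0.47 -1.06  1.69  0.43  1.24 -0.53] F [-0.3 -0.4 -0.6] gap 0.998
.5041,.2936,.1,21.7 -> [ 0.0105 -0.028   0.1801] [ 0.07  0.02 -0.87]
.5041,.2936,.019,21.7 -> [ 0.0105 -0.0281  0.2611] [ 0.07  0.02 -0.87]
```

Request:
{"method": "send_rows", "body": {
  "targets": [
    [[0.0055,-0.014,0.03],[0,0,-0.9],-1],
    [[0.0105,-0.028,0.07],[0,0,-0.9],-1],
    [[0.0105,-0.028,0.11],[0,0,-0.9],-1],
    [[0.0105,-0.028,0.15],[0,0,-0.9],-1],
    [[0.0105,-0.028,0.17],[0,0,-0.9],-1],
    [[0.0105,-0.028,0.18],[0,0,-0.9],-1],
    [[0.0105,-0.028,0.18],[0,0,-0.9],-1],
    [[0.0105,-0.028,0.18],[0,0,-0.9],-1]
  ]
}}

```text
time: 4.0
tool_pos: [0.5041, 0.2962, 0.1015]
orientation: [-3.084, -0.596, -0.003]
force: [-0.0, 0.7, 0.5]
finger_gap: 0.998
```

```bash
python3 mv.py .5041,.2936,.019,21.7; python3 wl.py w3
```

```text
t 4.0 tcp [0.5041 0.2962 0.1015] az 21.87 zt [ 1.5e-03  9.0e-04 -1.0e+00] q [ 0.08  0.69 -0.89  1.81  0.65  0.96 -0.72] F [-0.   0.7  0.5] gap 0.998
.5041,.2936,.019,21.7 -> [-0.0011  0.0024  0.0825] [-0.01 -0.1   0.17]
cam at [0.476 0.365 0.244] fwd [ 0.109 -0.269 -0.957] 0.000528494843260624
```

View pics/w3.png

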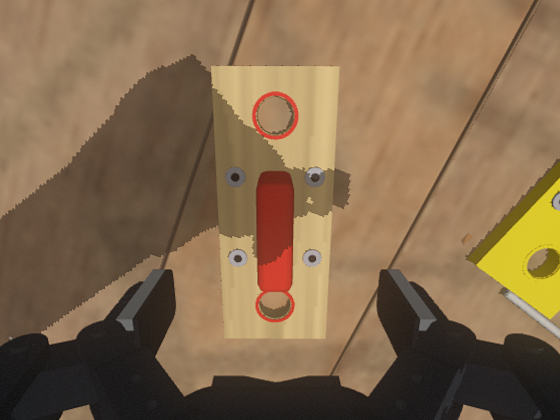

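The grip at (275,231) sits centred between the jaws, so I'm descending.

Request:
{"method": "send_rows", "body": {
  "targets": [
    [[0,0.001,0.03],[0,0,0],-1],
    [[0,0.001,0.06],[0,0,0],-1],
    [[0,0.001,0.075],[0,0,0],-1],
    [[0,0.001,0.082],[0,0,0],-1],
    [[0,0.001,0.082],[0,0,0],-1],
    [[0,0.001,0.082],[0,0,0],-1],
    [[0,0.001,0.082],[0,0,0],-1]
  ]
}}

```text
time: 4.75
tool_pos: [0.5044, 0.2959, 0.0197]
orientation: [-3.083, -0.598, -0.003]
force: [-0.8, -0.2, 0.2]
finger_gap: 1.0
```

Request:
{"method": "send_rows", "body": {
  "targets": [
    [[0,0,0],[0,0,0],1],
    [[0,0,0],[0,0,0],1],
    [[0,0,0],[0,0,0],1],
    [[0,0,0],[0,0,0],1],
    [[0,0,0],[0,0,0],1],
    [[0,0,0],[0,0,0],1],
    [[0,0,0],[0,0,0],1],
    [[0,0,0],[0,0,0],1]
  ],
  "force": 60
}}

```text
time: 5.55
tool_pos: [0.5037, 0.2954, 0.0185]
orientation: [-3.084, -0.598, -0.001]
force: [-0.5, 0.3, 2.6]
finger_gap: 0.249
```

```bash
python3 mv.py .504,.294,.019,21.7
```

```text
t 5.55 tcp [0.5037 0.2954 0.0185] az 21.94 zt [ 4.e-04  3.e-04 -1.e+00] q [ 0.01  0.8  -0.8   1.84  0.76  0.84 -0.79] F [-0.5  0.3  2.6] gap 0.249
.504,.294,.019,21.7 -> [-0.0002  0.0014 -0.0005] [-0.01 -0.03  0.24]
```

Gripped: gap 0.249 is about 21 mm. Lifting now, then I'll look.

Request:
{"method": "send_rows", "body": {
  "targets": [
    [[0,0,-0.02],[0,0,0],1],
    [[0,0,-0.05],[0,0,0],1],
    [[0,0,-0.09],[0,0,0],1],
    [[0,0,-0.13],[0,0,0],1],
    [[0,0,-0.16],[0,0,0],1],
    [[0,0,-0.17],[0,0,0],1],
    [[0,0,-0.17],[0,0,0],1]
  ]
}}

```text
time: 6.25
tool_pos: [0.5041, 0.2955, 0.1901]
orientation: [-3.084, -0.598, -0.005]
force: [-0.3, -0.7, -1.8]
finger_gap: 0.251
```

```bash
python3 wl.py w4; python3 mv.py .5498,.13,.19,5 .5498,-.0167,.19,-6
```

```text
cam at [0.476 0.365 0.332] fwd [ 0.111 -0.269 -0.957] 0.000528494843260624
t 6.3 tcp [0.5033 0.2946 0.1883] az 21.92 zt [ 3.e-04 -7.e-04 -1.e+00] q [ 0.14  0.59 -0.98  1.75  0.55  1.1  -0.64] F [-0.  -0.3 -2.7] gap 0.249
.5498,.13,.19,5 -> [-0.0184  0.17   -0.0016] [ 5.000e-02 -1.000e-02  1.692e+01]
.5498,-.0167,.19,-6 -> [-0.0731  0.3061 -0.0015] [ 4.000e-02 -1.000e-02  2.792e+01]
```

View pics/w4.png

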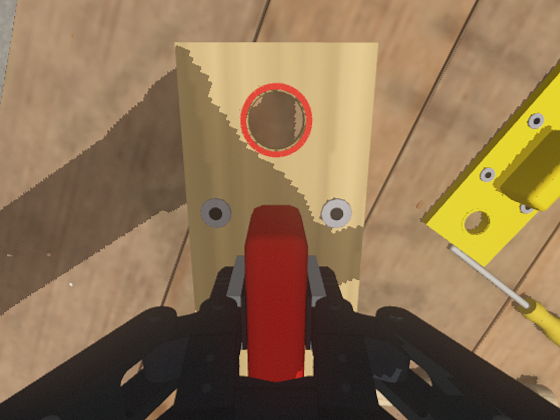

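The plate is held, with its far edge at row 43 and the visible hole at (276,119). Next I'll measure how the plate sits in the tool frame.

```bash
cat > inhand.py <<'E'
import sys,pickle
from h import *
s,c,T=pickle.load(open(sys.argv[1]+'.pkl','rb'))
M=np.array(c['mount']);W=cloud(c,M) # tool frame
hsv=cv2.cvtColor(c['image'],cv2.COLOR_BGR2HSV)
# plate plane
P=W[50:200,200:360].reshape(-1,3);zz=np.nanmedian(P[:,2])
P=P[np.abs(P[:,2]-zz)<.006];A=np.c_[P[:,:2],np.ones(len(P))];co,*_=np.linalg.lstsq(A,P[:,2],rcond=None)
print('plane',co.round(4),'tilt deg x,y',np.degrees(np.arctan(co[:2])).round(2))
# ring centre
red=(((hsv[...,0]<8)|(hsv[...,0]>172))&(hsv[...,1]>120)).astype(np.uint8)
red[195:]=0
cs,_=cv2.findContours(red,cv2.RETR_EXTERNAL,cv2.CHAIN_APPROX_NONE);k=max(cs,key=cv2.contourArea)
e=cv2.fitEllipse(k);print('ellipse',e)
kk,D=K(c)
n=np.r_[cv2.undistortPoints(np.array([[e[0]]]),kk,D)[0,0],1.]
d=M[:3,:3]@n;o=M[:3,3];t=(co[0]*o[0]+co[1]*o[1]+co[2]-o[2])/(d[2]-co[0]*d[0]-co[1]*d[1])
h=o+t*d;print('hole tool',h.round(4))
# side edges
L=[];R=[]
pl=np.abs(W[...,2]-(co[0]*W[...,0]+co[1]*W[...,1]+co[2]))<.006
for v in range(60,190,3):
    u=np.where(pl[v,100:450])[0]+100;L.append(W[v,u[0]]);R.append(W[v,u[-1]])
L=np.array(L);R=np.array(R)
for q in(L,R):
    f=np.polyfit(q[:,1],q[:,0],1);print('edge x=',f.round(4),'deg',np.degrees(np.arctan(f[0])).round(2))
E
python3 inhand.py w4
```

```text
plane [0.0006 0.0016 0.0069] tilt deg x,y [0.04 0.09]
ellipse ((275.9284362792969, 119.72740936279297), (70.56413269042969, 73.21299743652344), 179.30511474609375)
hole tool [ 0.0002 -0.0683  0.0068]
edge x= [-0.001  -0.0398] deg -0.06
edge x= [-0.0024  0.0397] deg -0.14
```

Request:
{"method": "send_rows", "body": {
  "targets": [
    [[-0.004,0.03,0],[0,0,3],1],
    [[-0.008,0.07,0],[0,0,7],1],
    [[-0.012,0.11,0],[0,0,11],1],
    [[-0.016,0.15,0],[0,0,15],1],
    [[-0.025,0.19,0],[0,0,18],1],
    [[-0.04,0.23,0],[0,0,22],1],
    [[-0.055,0.265,0],[0,0,25],1],
    [[-0.07,0.295,0],[0,0,27.9],1]
  ]
}}

```text
time: 7.1
tool_pos: [0.547, -0.0075, 0.1859]
orientation: [3.137, -0.17, -0.007]
force: [0.4, -0.2, -2.0]
finger_gap: 0.251
```

Request:
{"method": "send_rows", "body": {
  "targets": [
    [[0,0,0],[0,0,0],1],
    [[0,0,0],[0,0,0],1],
    [[0,0,0],[0,0,0],1],
    [[0,0,0],[0,0,0],1]
  ]
}}

```text
time: 7.5
tool_pos: [0.5483, -0.0028, 0.1878]
orientation: [-3.137, 0.159, 0.001]
force: [-0.5, 0.3, -1.9]
finger_gap: 0.253
```

```bash
python3 mv.py .5500,-.0150,.12,-6; python3 wl.py w5; python3 inhand.py w5
```

```text
t 7.5 tcp [ 0.5483 -0.0028  0.1878] az -5.8 zt [-9.e-04  1.e-03 -1.e+00] q [ 0.65  0.48 -0.88  1.84  0.43  1.03 -0.51] F [-0.5  0.3 -1.9] gap 0.253
.5500,-.0150,.12,-6 -> [0.003  0.0121 0.0678] [-0.05  0.06  0.2 ]
cam at [0.556 0.072 0.33 ] fwd [-0.031 -0.288 -0.957] 0.000528494843260624
plane [0.0014 0.0013 0.0069] tilt deg x,y [0.08 0.07]
ellipse ((275.9594421386719, 119.67230987548828), (70.57308959960938, 73.32782745361328), 176.95404052734375)
hole tool [ 0.     -0.0683  0.0068]
edge x= [-0.0023 -0.0401] deg -0.13
edge x= [-0.0054  0.0393] deg -0.31
```

View pics/w5.png

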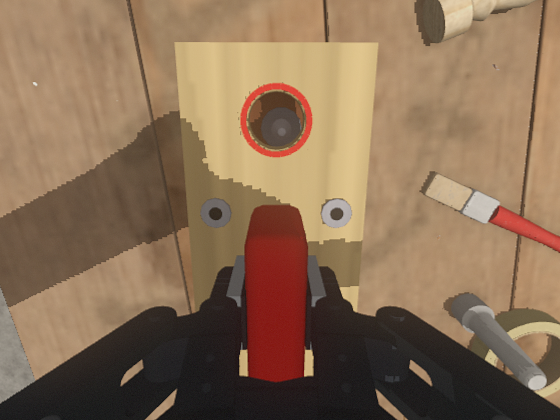

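The far pin shows through the hole, its tip at about (282,131). I'll check its position through the hole, then lower.

```bash
python3 - <<'E'
from h import *;import pickle
s,c,T=pickle.load(open('w5.pkl','rb'))
W=cloud(c,T)[85:155,240:315].reshape(-1,3)
q=W[(W[:,2]>.03)&(W[:,2]<.09)]
t=q[q[:,2]>.07];print(len(q),len(t),q[:,2].max(),t.mean(0).round(4));b=W[(W[:,2]>.045)&(W[:,2]<.06)];print(len(b),rect(b) if len(b)>3 else 0)
E
```

```text
1228 101 0.0780771198736458 [0.5575 0.0526 0.0746]
106 (array([557.4,  52.5]), 15.2, 14.8, 39.5)
```

Request:
{"method": "send_rows", "body": {
  "targets": [
    [[0.0015,0.006,0.015],[0,0,0.2],1],
    [[0.003,0.012,0.035],[0,0,0.2],1],
    [[0.003,0.012,0.055],[0,0,0.2],1],
    [[0.003,0.012,0.065],[0,0,0.2],1],
    [[0.003,0.012,0.068],[0,0,0.2],1],
    [[0.003,0.012,0.068],[0,0,0.2],1],
    [[0.003,0.012,0.068],[0,0,0.2],1],
    [[0.003,0.012,0.068],[0,0,0.2],1]
  ]
}}

```text
time: 8.35
tool_pos: [0.5512, -0.0167, 0.1212]
orientation: [3.137, -0.169, 0.003]
force: [0.3, -0.2, -1.2]
finger_gap: 0.253
```

Request:
{"method": "send_rows", "body": {
  "targets": [
    [[0,0,0],[0,0,0],1],
    [[0,0,0],[0,0,0],1]
  ]
}}

```text
time: 8.55
tool_pos: [0.5508, -0.017, 0.1208]
orientation: [3.137, -0.169, 0.001]
force: [-0.1, -0.5, -1.7]
finger_gap: 0.249
```

```bash
python3 mv.py .5501,-.0152,.0565,-6.1;python3 wl.py w6;python3 mv.py .5501,-.0152,.0565,-6.1
```

```text
t 8.55 tcp [ 0.5508 -0.017   0.1208] az -6.17 zt [ 9.e-04 -3.e-04 -1.e+00] q [ 0.61  0.57 -0.81  1.89  0.52  0.91 -0.56] F [-0.1 -0.5 -1.7] gap 0.249
.5501,-.0152,.0565,-6.1 -> [-0.0009 -0.0017  0.0643] [ 0.01 -0.05 -0.07]
cam at [0.559 0.057 0.263] fwd [-0.032 -0.289 -0.957] 0.000528494843260624
t 8.6 tcp [ 0.5507 -0.017   0.1207] az -6.18 zt [ 7.e-04 -3.e-04 -1.e+00] q [ 0.61  0.57 -0.81  1.89  0.52  0.91 -0.56] F [ 0.   0.3 -1.2] gap 0.251
.5501,-.0152,.0565,-6.1 -> [-0.0008 -0.0017  0.0642] [ 0.01 -0.04 -0.08]
```

View pics/w6.png

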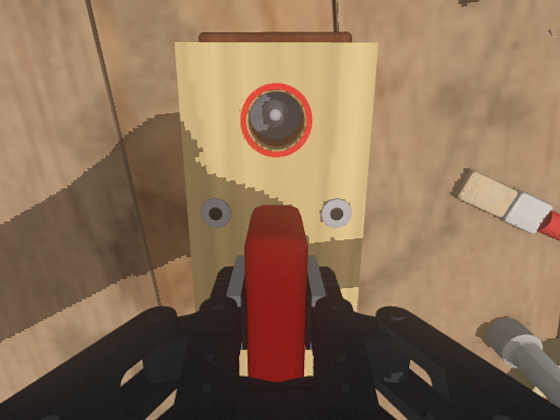

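The pin's nose shows at (275,115), centred in the ring. I'm lowering with a correction of about 2 mm.

Request:
{"method": "send_rows", "body": {
  "targets": [
    [[-0.0008,-0.0017,0.005],[0,0,0],1],
    [[-0.0008,-0.0017,0.015],[0,0,0],1],
    [[-0.0008,-0.0017,0.025],[0,0,0],1],
    [[-0.0008,-0.0017,0.035],[0,0,0],1],
    [[-0.0008,-0.0017,0.042],[0,0,0],1],
    [[-0.0008,-0.0017,0.045],[0,0,0],1],
    [[-0.0008,-0.0017,0.045],[0,0,0],1],
    [[-0.0008,-0.0017,0.045],[0,0,0],1]
  ]
}}

```text
time: 9.4
tool_pos: [0.5501, -0.0149, 0.0755]
orientation: [-3.137, 0.169, -0.001]
force: [-0.5, -0.2, -1.3]
finger_gap: 0.253
```

```bash
python3 mv.py .5501,-.0152,.0565,-6.1
```

```text
t 9.4 tcp [ 0.5501 -0.0149  0.0755] az -6.16 zt [ 3.e-04  1.e-04 -1.e+00] q [ 0.57  0.63 -0.76  1.91  0.58  0.84 -0.61] F [-0.5 -0.2 -1.3] gap 0.253
.5501,-.0152,.0565,-6.1 -> [0.     0.0003 0.019 ] [-0.01 -0.02 -0.06]
```

No contact force. I'm lowering the last 19 mm onto the collars.

Request:
{"method": "send_rows", "body": {
  "targets": [
    [[0,0,0.005],[0,0,0],1],
    [[0,0,0.01],[0,0,0],1],
    [[0,0,0.014],[0,0,0],1],
    [[0,0,0.017],[0,0,0],1],
    [[0,0,0.019],[0,0,0],1],
    [[0,0,0.019],[0,0,0],1],
    [[0,0,0.019],[0,0,0],1]
  ]
}}

```text
time: 10.1
tool_pos: [0.5498, -0.015, 0.0565]
orientation: [3.137, -0.169, -0.0]
force: [-1.6, 1.5, 2.3]
finger_gap: 0.245
```

```bash
python3 mv.py .5501,-.0152,.0565,-6.1;python3 wl.py w7
```

```text
t 10.1 tcp [ 0.5498 -0.015   0.0565] az -6.16 zt [-0.e+00 -2.e-04 -1.e+00] q [ 0.55  0.66 -0.74  1.92  0.61  0.8  -0.63] F [-1.6  1.5  2.3] gap 0.245
.5501,-.0152,.0565,-6.1 -> [0.0003 0.0001 0.    ] [ 0.01 -0.   -0.06]
cam at [0.558 0.059 0.199] fwd [-0.032 -0.289 -0.957] 0.000528494843260624
```

View pics/w7.png

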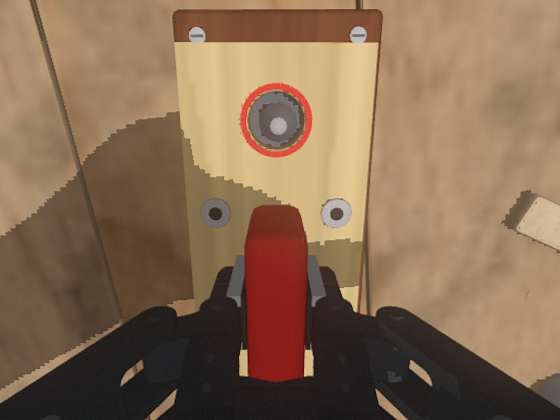

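The pin is through the hole at (277,125), and the force went from −1.3 to +2.3 N, so the plate is seated. Letting go and retreating straight up.

Request:
{"method": "send_rows", "body": {
  "targets": [
    [[0,0,0],[0,0,0],0],
    [[0,0,0],[0,0,0],0],
    [[0,0,0],[0,0,0],0],
    [[0,0,0],[0,0,0],-1],
    [[0,0,0],[0,0,0],-1],
    [[0,0,0],[0,0,0],-1],
    [[0,0,0],[0,0,0],-1]
  ]
}}

```text
time: 10.85
tool_pos: [0.5499, -0.0151, 0.0563]
orientation: [-3.137, 0.169, -0.0]
force: [-0.4, -0.0, 0.0]
finger_gap: 0.998
```

Request:
{"method": "send_rows", "body": {
  "targets": [
    [[0,0,-0.01],[0,0,0],-1],
    [[0,0,-0.03],[0,0,0],-1],
    [[0,0,-0.06],[0,0,0],-1],
    [[0,0,-0.1],[0,0,0],-1],
    [[0,0,-0.14],[0,0,0],-1],
    [[0,0,-0.18],[0,0,0],-1],
    [[0,0,-0.2],[0,0,0],-1],
    [[0,0,-0.2],[0,0,0],-1]
  ]
}}

```text
time: 11.65
tool_pos: [0.552, -0.0145, 0.2606]
orientation: [3.136, -0.168, 0.011]
force: [0.3, -0.2, 0.2]
finger_gap: 0.998
```

Request:
{"method": "send_rows", "body": {
  "targets": [
    [[0,0,0],[0,0,0],-1],
    [[0,0,0],[0,0,0],-1],
    [[0,0,0],[0,0,0],-1]
  ]
}}

```text
time: 11.95
tool_pos: [0.549, -0.0151, 0.2551]
orientation: [-3.137, 0.169, 0.004]
force: [0.2, -0.2, -0.1]
finger_gap: 0.998
```

```bash
python3 wl.py w8; python3 mv.py; python3 - <<'E'
from h import *;import pickle
from plant import bot
s,c,T=pickle.load(open('w8.pkl','rb'))
W=cloud(c,T);z=W[...,2];near=np.hypot(W[...,0]-.5498,W[...,1]+.0167)<.115
hsv=cv2.cvtColor(c['image'],cv2.COLOR_BGR2HSV)
red=((hsv[...,0]<8)|(hsv[...,0]>172))&(hsv[...,1]>150)&near&(z>.085)
g=W[red];print('grip',rect(g),np.median(g[:,2]))
m=near&(z>.045)&(z<.056)
n,l,st,ce=cv2.connectedComponentsWithStats(m.astype(np.uint8));i=1+st[1:,4].argmax();P=W[l==i]
co,*_=np.linalg.lstsq(np.c_[P[:,:2]-[.55,-.017],np.ones(len(P))],P[:,2],rcond=None)
print('plate',rect(P),'plane',co.round(4))
d=pickle.load(open('d0.pkl','rb'))
c=bot.camera('side');cv2.imwrite('pics/side1.png',cv2.resize(c['image'][130:360,180:380],None,fx=2.5,fy=2.5))
for cc in(d['side'],c):
    P=cloud(cc)[290:358,228:288].reshape(-1,3);P=P[(P[:,2]>.046)&(P[:,2]<.085)];print('short',rect(P))
E
```

```text
cam at [0.557 0.059 0.397] fwd [-0.035 -0.289 -0.957] 0.000528494843260624
t 12.0 tcp [ 0.5491 -0.0151  0.2552] az -6.16 zt [-2.1e-03  5.0e-04 -1.0e+00] q [ 0.71  0.41 -0.93  1.77  0.35  1.15 -0.43] F [ 0.1 -0.9 -1.1] gap 0.999
grip (array([549.6, -16. ]), 69.0, 20.6, 83.4) 0.09318077013041676
plate (array([548.9, -16.6]), 200.1, 80.3, 83.7) plane [-0.0013  0.0013  0.0497]
short (array([ 504.2, -310.9]), 50.5, 22.4, -74.2)
short (array([ 503.9, -310.8]), 48.5, 21.7, -73.3)
```

View pics/w8.png

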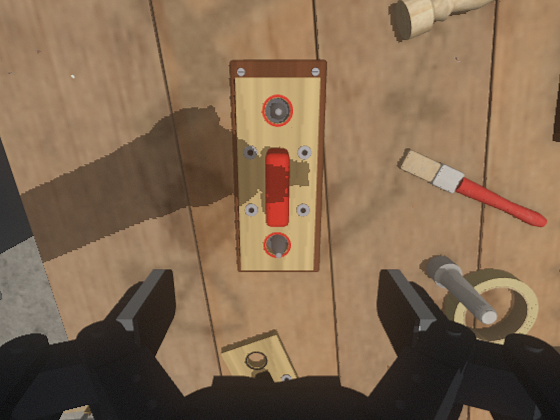

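View pics/side1.png

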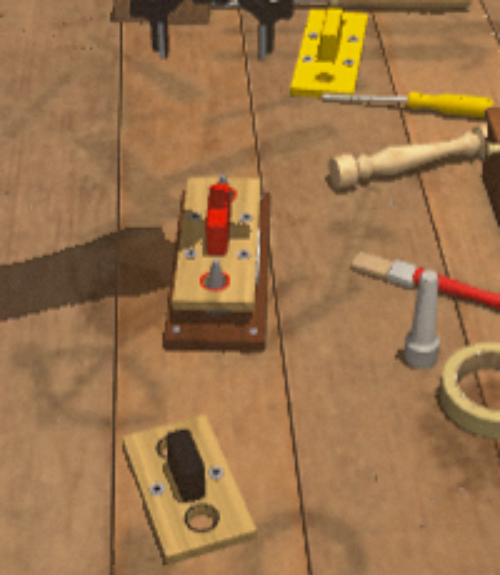

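Both pins show through the red-ringed holes, at (277,110) and (277,245) in the wrist view. The plate top is 49.7 mm up and level, and the gripper is clear. Handing in.

```bash
python3 -c "
from plant import bot
print(bot.close_job())"
```

```text
the job is handed in; nothing more can be done
None
```

I gripped the long template by its red grip, lowered it over both jig pins, let go, backed straight up and handed the job in at about 12 s of the 43 s. No verdict came back.

What the last checks showed:
- **Position:** both pins are through the holes. The plate's centre is about 1 mm from the jig's, and its direction is within 0.5°.
- **Height and tilt:** the plate's top is 49.7 mm up (50 mm nominal when home) and tilted about 0.1°. The grip's top read 93.2 mm (94 mm nominal), so the grip centre is about 71–72 mm up.
- **Contact:** the largest force component I read was about 5 N, while the arm was still moving empty. I read only about 2–3 N during grasp and seating, and the gripper was about 20 cm above the placed template.
- **Short template:** its position changed by 0.3 mm, which is within measurement noise.

Before the grasp, the side camera placed things about 5 mm off in y from the wrist camera. I used the wrist camera's readings throughout. No check failed.

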